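# Hang the sanding tote back on its French cleat

## Task

Hang the plywood tote, with the sanding block in it, on the bench-back panel, in the free stretch of cleat between the screwdriver rack and the tin shelf. Bring it in clearly tipped so that its angled rear strip goes over the cleat, then let it level out and drop fully home, hanging level with its back flat against the cleat. Keep the block in the tote and leave the other things on the bench where they are.

Things in the scene. Friction and masses are not known exactly. Their poses are not given: they have to be found in the camera images.
- tote_handle (a point): Loose plywood tote, upright, 160 mm wide, 126 deep with rear strip, 0.37 to 0.68 kg. Point: centre of its handle, the bar atop the centre board: 18 mm thick (x), 142 long (y), 24 high; its top 142 and this point 130 mm above the tote's underside. Hand hole below. Front and end walls 59 mm high; back wall 90, its inner face 37 mm behind the bar. x to the rear (strip side), y along width, z up
- notch (a point): On the tote's rear: middle of the corner between its back face and the 45 degree underside of the rear strip, 55 mm behind (+x) and 74 mm below tote_handle. With the tote home, this corner line sits on the cleat's sharp edge (same height, same distance from the panel). Axes as tote_handle. Home, the handle's centre is 73 mm from the panel's face
- strip_tip (a point): Middle of the sharp lower edge of the tote's rear strip (156 mm long, 16 mm thick, on the upper back): 71 mm behind and 90 mm below tote_handle. The strip's outer face rises 46 mm from here; its underside slopes up at 45 degrees from here to the notch, 16 mm forward and 16 mm higher. Axes as tote_handle
- cleat_edge (a point): French cleat: wooden rail 500 mm long on a fixed upright plywood panel (520 wide, 205 high), at the robot's left, facing right. Point: middle of its sharp upper edge, 130 mm above the bench, 18 mm before the panel's face. From it the top slopes down at 45 degrees to the panel (V groove 18 wide, 18 deep); the front face is plumb, 55 mm. x into the panel, y along the cleat, z up
- driver_rack: Fixed, on the cleat, 90 mm wide: rack with three upright screwdrivers, up to 212 mm above the bench, 75 mm out from the panel. Origin: on the panel's face at bench height, mid-width. Axes as cleat_edge; 150 to 190 mm from the cleat's middle, on either side
- tin_shelf: Fixed, on the cleat, 90 mm wide: small shelf with a steel tin, up to 174 mm above the bench, 110 mm out from the panel. Origin: on the panel's face at bench height, mid-width. Axes as cleat_edge; 150 to 190 mm from the cleat's middle, on the other side from driver_rack; between the two 210 to 290 mm are free for the tote
- block_center (a point): Centre of a loose sanding block, 30 x 110 x 32 mm, 80 g, lying in the tote's front compartment (on the side away from the strip); it stays there
- filter: Loose bystander: round air filter 148 mm across, 68 mm high, lying on the bench; origin at the centre of its underside
- carton: Loose bystander: white carton 110 x 160 x 70 mm; origin at the centre of its underside
- spray_can: Loose bystander: grey spray can, 66 mm across, 150 mm high; origin at the centre of its underside
Not all that is in view belongs to the job. Leave any purple look-alike of the part that bears tote_handle alone.

How it is judged:
By the outcome, as a careful person would: the job done as asked, in the order asked, and still so for the second after the job is handed in, with the robot touching nothing.
It also fails if it takes over 40 s, if anything falls off the work surface, if the arm or the gripper's body presses on something with over 40 N, if the wrist force passes 120 N, or if a joint passes its speed limit or range.

## Robot

A 6-joint arm with a two-finger parallel gripper is mounted at the origin on the work surface. World frame = base frame: x ahead of the robot, y to its left, z up, the work surface at z = 0. Lengths are in mm, angles in rad, forces in N, time in s.
With the tool pointing down it reaches from about 300 to 850 mm from the base axis. Payload 5.4 kg.
Tool frame: the origin (TCP) lies midway between the tips of the shut fingers; the grasp point (between the pads) lies 19 mm behind it (ctrl.grip_point_offset is the distance from the TCP to the grasp point, in mm); z points along the fingers, y is the line along which they close (so a half turn about z gives the same grasp; the last joint's range is limited). The gripper opens to 85 mm and grips with 20 to 120 N. Pads are 22 mm wide; open, the fingers measure 114 mm over their backs; the gripper's body (76 mm by 85 mm) begins 54 mm behind the grasp point. The pads swing forward as they close: fully open they stand 13 mm farther back than shut.
Start: joints at [-1.427, 0.158, 1.597, -0, 1.386, -0.21], TCP at [199.193, -539.378, 231.299] pointing down, gripper open.
Joint ranges: [-2.91, 2.91], [-0.94, 2.29], [0.18, 2.7], [-1.29, 4.43], [0.17, 2.64], [-3, 3]. Speed limits (rad/s): [2.57, 2.57, 3.14, 3.14, 3.14, 3.14].

## Interface

Orientations are given as a 3x3 rotation matrix whose columns are the frame's x, y, z axes.
In Python, from station import ctrl gives the robot as it stands.
- The arm moves only by the tool step_arm, never from a script. Its argument "increments" is a list of rows, each a list of 2 entries, a list of its own where there are three numbers: the shift along the tool's x, y, z in mm, then the turn, a rotation vector about the tool's x, y, z in rad. A call has 1 to 5 rows; each row is the pose to reach, as a shift and turn from the pose commanded when the call began, along the tool's axes at that moment; what a row does not reach only later rows make up. A row lasts 1/12 s, in which the tool goes at most 41.7 mm and 7.16 degrees, less where a joint would pass 70% of its speed; a pose out of reach is approached as far as the arm can. A call with a gripper value outside its range is refused whole. "jaw" is the opening, from 0 (shut) to 1 (fully open), set as the call begins (left out, the last holds). The fingers move at their own pace and stop on an object; "squeeze" is the grip in N (left out, the last holds). Time passes only in rows, so rows that repeat a pose let the fingers close. It gives the time, the measured TCP pose, the force, the opening and the grip force at its end, in the units of the state.
- ctrl.sense(): the state, without advancing time (a new reading comes with each control period).
- ctrl.camera(name): name is "scene" or "top"; returns a dict with "pixels" (420x560x3 uint8, red, green, blue), "range_z" (420x560 float32, mm along the optical axis (not along the pixel's ray), 0 where there is no reading), "fx", "fy", "cx", "cy" (pixels), "position" and "attitude" of the camera in the world. Camera axes: x right, y down, z forward; pixel columns grow to the right and rows downward; lengths in mm; the calibration is good to about 2 mm. A picture is of the moment at which its call begins.
- ctrl.job_done(): hands the job in; it is judged then, once.
Trained networks look in the newest picture that a camera, given by its name, has taken for a name from the list of things; names that differ only in an ending like _2 or _b are one class to them, and where a whole thing is asked for, a point or a joint stands for the part that bears it (a point fixed in the world has none). Each returns a list of dicts, best first, with "conf" (0 to 1); they miss things now and then, are a little off and sometimes report something else, mostly with a low value. They report only what shows in the picture. A call takes as long as a camera call. They do not tell look-alikes from the thing itself.
- ctrl.silhouettes(camera, name): "region" (420x560 bool, what is visible of it) and "point" ([row, column] in pixels, amid what is visible of it).
- ctrl.tip_of(camera, name): "point" ([row, column] in pixels: a listed point, or the origin of a listed thing).
The state is a dict: "time": time; "joints": joint angles; "dq": joint speeds; "joint_efforts": joint torques, N m; "eef_pos": TCP position; "eef_rot": TCP orientation; "wrist_force": force on the tool from outside, world axes, zero at the start; "ft_torque": the same for the moment, N m; "width": opening from 0.0 (shut) to 1.0 (fully open); "grip_force": force on a finger pad.
Only numpy, scipy, OpenCV 4.12 (cv2) and the standard library are available. Lean on these libraries where they do the work, as an engineer would, in place of code of your own. Each camera call takes 0.05 s, during which the arm holds its last target. There are 200 camera calls.

## Working session

There is one attempt and no reset: what is moved stays moved. The work goes in short steps, Python scripts to look and compute and a tool call to move; the robot and the scene stay as the last step left them, time stands still between calls to the robot, and variables do not carry over. Pictures are saved under pics/ and viewed, at most 10 in all, crops included, and the job is handed in when it is done.

Besides the shell and the picture viewer there is one more tool, called after "Call:" in YAML: its name, and indented under it one key for each argument. step_arm: Moves the arm, as the interface text tells. Its arguments: {"type":"object","properties":{"increments":{"type":"array","items":{"type":"array"}},"jaw":{"type":"number"},"squeeze":{"type":"number"}},"required":["increments"]}

```bash
mkdir -p pics; ls; cat > h.py <<'E'
from station import ctrl
import numpy as np, cv2
def to_world(c,r,col,z=None):
    if z is None:
        p=c["range_z"][int(r)-1:int(r)+2,int(col)-1:int(col)+2]; p=p[p>0]; z=np.median(p) if len(p) else np.nan
    v=np.array([(col-c["cx"])/c["fx"]*z,(r-c["cy"])/c["fy"]*z,z])
    return np.array(c["position"])+np.array(c["attitude"])@v
def cloud(c):
    z=c["range_z"]; R,C=np.mgrid[:z.shape[0],:z.shape[1]]
    v=np.stack([(C-c["cx"])/c["fx"]*z,(R-c["cy"])/c["fy"]*z,z],-1)
    w=v@np.array(c["attitude"]).T+np.array(c["position"]); w[z<=0]=np.nan
    return w
def save(c,n): cv2.imwrite(n,c["pixels"][:,:,::-1])
E
python3 - <<'E'
from h import *
np.set_printoptions(precision=1,suppress=True)
print(ctrl.sense())
cs={}
for n in("scene","top"):
    c=ctrl.camera(n); cs[n]=c; print(n,c["position"],c["attitude"]); save(c,f"pics/{n}0.png")
    for t in["tote_handle","notch","strip_tip","cleat_edge","driver_rack","tin_shelf","block_center","filter","carton","spray_can"]:
        for d in ctrl.tip_of(n,t)[:3]:
            r,k=d["point"]; print(t,round(d["conf"],2),[round(r),round(k)],to_world(c,r,k))
    np.savez(f"{n}0.npz",**c)
E
```

```text
pics
{'time': 0.0, 'joints': array([-1.4,  0.2,  1.6,  0. ,  1.4, -0.2]), 'dq': array([-0., -0.,  0., -0., -0., -0.]), 'joint_efforts': array([ -0. , -39.6, -33.1,  -0. ,   0. ,  -0. ]), 'eef_pos': array([ 199.1, -538.8,  230.3]), 'eef_rot': array([[ 0.9,  0.3, -0. ],
       [ 0.3, -0.9,  0. ],
       [ 0. , -0. , -1. ]]), 'wrist_force': array([-0. ,  0.1, -0.3]), 'ft_torque': array([ 0., -0.,  0.]), 'grip_force': 0.0, 'width': 1.001625936746839}
scene [1209.6 -430.9  851.6] [[ 0.5  0.6 -0.6]
 [ 0.9 -0.4  0.3]
 [-0.  -0.7 -0.7]]
tote_handle 0.72 [209, 235] [ 513.3 -175.5  131.6]
tote_handle 0.65 [168, 175] [ 298.9 -246.3  139.8]
tote_handle 0.17 [210, 424] [666.7 319.    6.9]
notch 0.94 [178, 190] [ 339.9 -224.3  123.1]
notch 0.84 [219, 256] [ 512.8 -120.8   67.7]
strip_tip 0.82 [176, 194] [ 351.9 -213.9  135.1]
strip_tip 0.76 [221, 260] [ 534.7 -120.2   82.5]
strip_tip 0.46 [281, 130] [ 537.6 -453.1   68.9]
cleat_edge 0.67 [145, 386] [492.9 305.2 124.8]
driver_rack 0.68 [151, 349] [331.8 307.8  -0.3]
driver_rack 0.45 [146, 390] [495.  320.5 117.5]
tin_shelf 0.59 [208, 424] [706.  26
[... 343 characters left out ...]
-1.   0.  -0. ]
 [ 0.  -0.2 -1. ]]
tote_handle 0.83 [310, 355] [ 295.  -242.2  143.2]
tote_handle 0.79 [230, 320] [ 506.2 -160.9  125.5]
notch 0.81 [236, 302] [ 497.6 -113.8   88.1]
notch 0.77 [327, 333] [ 252.9 -190.5   85.5]
strip_tip 0.88 [238, 294] [503.6 -96.7   1.2]
strip_tip 0.67 [327, 328] [ 249.4 -185.6    0.6]
cleat_edge 0.66 [232, 144] [513.  308.5 122.7]
driver_rack 0.97 [305, 146] [321.3 292.3 157.6]
tin_shelf 0.86 [190, 151] [626.  289.7 126.6]
tin_shelf 0.32 [233, 331] [ 510.6 -198.7   42. ]
block_center 0.69 [237, 330] [ 498.7 -197.4   41.6]
filter 0.65 [148, 287] [757.9 -81.1  57.1]
carton 0.81 [244, 417] [ 469.6 -431.5   72.1]
spray_can 0.8 [180, 382] [ 643.9 -338.1  108.2]
```

```bash
python3 - <<'E'
import cv2
a=cv2.imread('pics/scene0.png'); b=cv2.imread('pics/top0.png')
cv2.imwrite('pics/crop1.png',cv2.resize(a[120:330,100:380],None,fx=2.8,fy=2.8))
E
```

```text
(no output)
```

View pics/scene0.png

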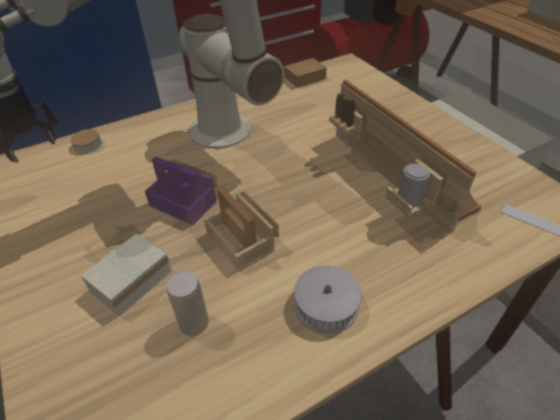

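View pics/top0.png

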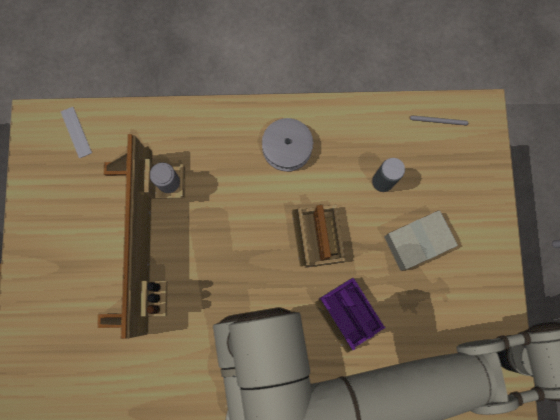

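View pics/crop1.png

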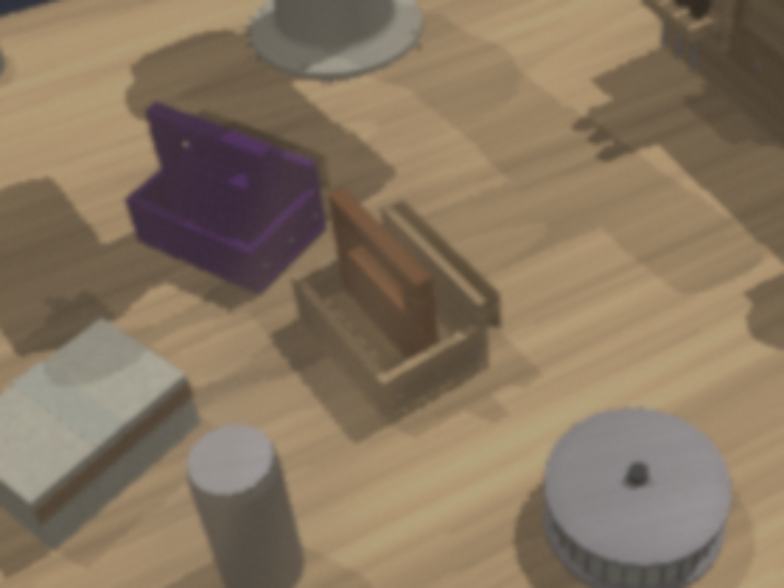

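Candidates for the tote: plywood tote at top (236,320) / scene (225,240), and the purple look-alike at top (313,352) / scene (190,180). I choose the plywood one. Its strip faces the panel, and the crop confirms this, with the block showing in the front compartment. Next I measure it and the panel.

```bash
python3 - <<'E'
from h import *
np.set_printoptions(precision=1,suppress=True)
for n in("scene","top"):
    c=dict(np.load(f"{n}0.npz")); w=cloud(c); X,Y,Z=w[...,0],w[...,1],w[...,2]
    print("==",n,"bench z",np.nanmedian(Z[(abs(X-450)<40)&(abs(Y-60)<40)]))
    m=(X>400)&(X<620)&(Y>-270)&(Y<-60)
    def box(s,t):
        p=w[s]; 
        if len(p)<10: print(t,len(p));return
        (cx,cy),(a,b),an=cv2.minAreaRect(p[:,:2].astype(np.float32)); v=np.linalg.svd(p[:,:2]-p[:,:2].mean(0),full_matrices=False)[2][0]
        print(t,len(p),"c",cx,cy,"size",a,b,an,"pca",np.degrees(np.arctan2(v[1],v[0])),"z",np.percentile(p[:,2],[5,50,95]))
    box(m&(Z>134),"bar")
    box(m&(Z>84)&(Z<100)&(Y>-150),"back")
    box(m&(Z>50)&(Z<66),"walls")
    box(m&(Z>8),"all")
    # panel
    m=(Y>200)&(Y<420)&(X>150)&(X<850)
    box(m&(Z>195),"paneltop")
    box(m&(Z>160)&(Z<190)&(X>430)&(X<560),"panelface-mid")
    p=w[m&(Z>140)&(Z<190)&(X>420)&(X<540)]
    if len(p)>20: 
        for lo in range(420,560,20):
            q=p[(p[:,0]>lo)&(p[:,0]<lo+20)]; print("  face",lo,len(q),np.percentile(q[:,1],[5,25,50,75]) if len(q) else '')
    p=w[m&(Z>70)&(Z<122)&(X>400)&(X<560)]
    if len(p): print("  rail front y",len(p),np.percentile(p[:,1],[5,25,50,75]))
    p=w[m&(Z>122)&(Z<134)&(X>400)&(X<560)]
    if len(p): print("  rail edge",len(p),np.percentile(p[:,1],[2,10,50]),np.percentile(p[:,2],[50,98]))
    p=w[m&(Z>30)&(Y<298)&(Y>200)]; h=np.histogram(p[:,0],bins=range(200,760,10)); print([(b,k) for k,b in zip(*h) if k])
    p=w[m&(Z>20)&(Y>300)&(Y<360)&(Z>180)]; print("panel x range",p[:,0].min() if len(p) else'',p[:,0].max() if len(p) else '')
E
```

```text
== scene bench z -0.07747137392152581
bar 349 c 506.2976379394531 -170.15830993652344 size 139.20150756835938 19.041271209716797 6.224888324737549 pca 6.738507336918974 z [136.7 141.5 144. ]
back 439 c 498.36474609375 -111.94140625 size 159.1381378173828 27.136762619018555 6.240520477294922 pca 6.460851823726298 z [84.5 87.4 91.4]
walls 695 c 504.30596923828125 -162.84422302246094 size 161.80062866210938 125.37612915039062 6.52545166015625 pca 25.963370313672822 z [51.2 58.4 63.9]
all 3685 c 504.8576965332031 -161.22222900390625 size 163.33197021484375 128.63504028320312 6.585121154785156 pca 15.748929286506998 z [ 17.9  59.8 141.4]
paneltop 1125 c 502.24041748046875 300.2939147949219 size 520.3662109375 84.5646743774414 0.5892660617828369 pca 2.5831439533646208 z [195.4 202.7 206.8]
panelface-mid 329 c 494.89312744140625 321.79107666015625 size 9.335189819335938 129.66566467285156 88.8587646484375 pca -0.23266111397908773 z [161.8 175.7 189. ]
  face 420 75 [319.  320.3 321.3 322.4]
  face 440 78 [318.7 320.2 321.  321.8]
  face 460 81 [319.2 320.2 321.1 322. ]
  face 480 82 [318.5 
[... 2205 characters left out ...]
.2 309.3] [126.3 133.4]
[(np.int64(290), np.int64(53)), (np.int64(300), np.int64(93)), (np.int64(310), np.int64(93)), (np.int64(320), np.int64(91)), (np.int64(330), np.int64(97)), (np.int64(340), np.int64(85)), (np.int64(350), np.int64(99)), (np.int64(360), np.int64(95)), (np.int64(370), np.int64(80)), (np.int64(380), np.int64(24)), (np.int64(610), np.int64(106)), (np.int64(620), np.int64(188)), (np.int64(630), np.int64(229)), (np.int64(640), np.int64(185)), (np.int64(650), np.int64(151)), (np.int64(660), np.int64(133)), (np.int64(670), np.int64(120)), (np.int64(680), np.int64(97)), (np.int64(690), np.int64(70)), (np.int64(700), np.int64(44))]
panel x range 242.2588256400506 762.156451190499
```

```bash
cat >> h.py <<'E'
from scipy.spatial.transform import Rotation as Ro
def rot(yaw,tip=0):
    # tool down, x at yaw (deg), tipped so that handle top leans to +y (deg)
    y=np.radians(yaw); R=np.array([[np.cos(y),np.sin(y),0],[np.sin(y),-np.cos(y),0],[0,0,-1.]]).reshape(3,3)
    ax=R[:,0]; return Ro.from_rotvec(-ax*np.radians(tip)).as_matrix()@R
def inc(p,R,s=None):
    s=s or ctrl.sense(); A=np.array(s["eef_rot"]); d=A.T@(np.array(p)-s["eef_pos"]); r=Ro.from_matrix(A.T@R).as_rotvec()
    print("shift",d.round(1),"turn",r.round(4),"rows",round(np.linalg.norm(d)/41.7,1),round(np.degrees(np.linalg.norm(r))/7.16,1))
E
python3 - <<'E'
from h import *
inc([505,-169,200],rot(6.5)); print(ctrl.sense()["eef_rot"].round(4))
E
```

```text
shift [ 415.2 -241.5   31.3] turn [-0.      0.      0.2403] rows 11.5 1.9
[[ 0.9381  0.3464 -0.    ]
 [ 0.3464 -0.9381  0.    ]
 [-0.     -0.     -1.    ]]
```

Call:
step_arm:
  increments:
    - [[34,-20,2],[0,0,0]]
    - [[69,-40,4],[0,0,0]]
    - [[104,-60,6],[0,0,0]]
    - [[138,-80,8],[0,0,0]]
    - [[173,-100,10],[0,0,0]]
  jaw: 0.65

```text
time: 1.52
eef_pos: [327.6, -384.2, 221.3]
eef_rot: [[0.938, 0.346, 0.0], [0.346, -0.938, -0.0], [0.0, 0.0, -1.0]]
wrist_force: [0.4, -0.5, -0.7]
width: 0.65
grip_force: 0.0
```

Call:
step_arm:
  increments:
    - [[34,-20,2],[0,0,0]]
    - [[69,-40,4],[0,0,0]]
    - [[104,-60,6],[0,0,0]]
    - [[138,-80,8],[0,0,0]]
    - [[173,-100,10],[0,0,0]]

```text
time: 1.93
eef_pos: [455.4, -230.2, 211.5]
eef_rot: [[0.938, 0.346, 0.001], [0.346, -0.938, -0.0], [0.0, 0.001, -1.0]]
wrist_force: [0.5, -1.3, 0.5]
width: 0.648
grip_force: 0.0
```

Call:
step_arm:
  increments:
    - [[34,-20,2],[0,0,0.1]]
    - [[69,-41,6],[0,0,0.2]]
    - [[69,-41,11],[0,0,0.24]]
    - [[69,-41,11],[0,0,0.24]]
    - [[69,-41,11],[0,0,0.24]]

```text
time: 2.35
eef_pos: [504.8, -169.4, 200.0]
eef_rot: [[0.993, 0.116, -0.001], [0.116, -0.993, 0.0], [-0.001, -0.0, -1.0]]
wrist_force: [-0.3, 0.1, 0.4]
width: 0.649
grip_force: 0.0
```

```bash
python3 - <<'E'
from h import *
s=ctrl.sense(); print(s["time"],s["eef_pos"],s["joints"].round(2),s["width"])
inc([505,-169,113],rot(6.5))
E
```

```text
2.35 [ 504.76340257 -169.38335772  200.03723904] [-0.55  0.07  1.75 -0.    1.32  0.9 ] 0.6485706006633538
shift [ 0.4 -0.3 87. ] turn [-0.0001  0.0009  0.0025] rows 2.1 0.0
```

Call:
step_arm:
  increments:
    - [[0,0,25],[0,0,0]]
    - [[0,0,50],[0,0,0]]
    - [[0,0,75],[0,0,0]]
    - [[0,0,93],[0,0,0]]
    - [[0,0,93],[0,0,0]]

```text
time: 2.77
eef_pos: [501.7, -169.4, 103.5]
eef_rot: [[0.994, 0.112, -0.007], [0.112, -0.994, 0.004], [-0.006, -0.004, -1.0]]
wrist_force: [-0.2, 0.7, -1.0]
width: 0.652
grip_force: 0.0
```

Call:
step_arm:
  increments:
    - [[0,0,0],[0,0,0]]
    - [[0,0,0],[0,0,0]]
    - [[0,0,0],[0,0,0]]
    - [[0,0,0],[0,0,0]]
    - [[0,0,0],[0,0,0]]
  jaw: 0
  squeeze: 90

```text
time: 3.18
eef_pos: [506.0, -169.9, 109.1]
eef_rot: [[0.993, 0.114, 0.002], [0.114, -0.993, -0.001], [0.002, 0.001, -1.0]]
wrist_force: [-0.9, 2.6, 6.6]
width: 0.194
grip_force: 89.8
```

Call:
step_arm:
  increments:
    - [[0,0,0],[0,0,0]]
    - [[0,0,0],[0,0,0]]
    - [[0,0,0],[0,0,0]]

```text
time: 3.43
eef_pos: [506.0, -169.9, 109.1]
eef_rot: [[0.993, 0.114, 0.002], [0.114, -0.993, -0.001], [0.002, 0.002, -1.0]]
wrist_force: [-1.4, 3.0, 7.3]
width: 0.194
grip_force: 89.9
```

Call:
step_arm:
  increments:
    - [[0,0,-10],[0,0,0]]
    - [[0,0,-28],[0,0,0]]
    - [[0,0,-48],[0,0,0]]
    - [[0,0,-68],[0,0,0]]
    - [[0,0,-90],[0,0,0]]

```text
time: 3.85
eef_pos: [503.7, -169.0, 196.8]
eef_rot: [[0.994, 0.114, -0.003], [0.114, -0.994, 0.001], [-0.003, -0.002, -1.0]]
wrist_force: [0.7, -0.4, -7.0]
width: 0.197
grip_force: 88.3
```

Call:
step_arm:
  increments:
    - [[0,0,-22],[0,0,0]]
    - [[0,0,-44],[0,0,0]]
    - [[0,0,-66],[0,0,0]]
    - [[0,0,-84],[0,0,0]]
    - [[0,0,-90],[0,0,0]]

```text
time: 4.27
eef_pos: [505.6, -170.1, 290.1]
eef_rot: [[0.994, 0.114, 0.003], [0.114, -0.994, -0.002], [0.003, 0.003, -1.0]]
wrist_force: [0.2, -0.0, -5.7]
width: 0.196
grip_force: 88.5
```

```bash
cat > tote.py <<'E'
from h import *
np.set_printoptions(precision=1,suppress=True)
# tote points from depth, expressed in tool frame at the time of the picture
def look(n,tag):
    c=ctrl.camera(n); s=ctrl.sense(); w=cloud(c); A=np.array(s["eef_rot"])
    q=(w-s["eef_pos"])@A   # tool coords: x along bar, y closing, z down
    if tag: save(c,f"pics/{tag}.png")
    return c,s,w,q
E
python3 - <<'E'
from tote import *
print(ctrl.sense())
for n in("scene","top"):
    c,s,w,q=look(n,"l1_"+n); x,y,z=q[...,0],q[...,1],q[...,2]
    m=(abs(x)<110)&(abs(y)<100)
    for t,sel in(("back top",m&(z>25)&(z<50)&(y<-35)),("walls",m&(z>55)&(z<80)),("all",m&(z>25)&(z<120))):
        p=q[sel]
        if len(p)<10: print(t,len(p)); continue
        (a,b),sz,an=cv2.minAreaRect(p[:,:2].astype(np.float32)); print(n,t,len(p),(a,b),sz,an,np.percentile(p[:,2],[1,5,50,95]))
        if t=="back top":
            top=p[p[:,2]<np.percentile(p[:,2],60)]; print("  slope z vs x",np.polyfit(top[:,0],top[:,2],1), "z by y",[ (k,np.percentile(p[(abs(p[:,1]-k)<5),2],20)) for k in(-40,-48,-55,-65) if (abs(p[:,1]-k)<5).sum()>5])
    p=q[m&(z<25)&(z>-14)&(abs(x)>20)]; 
    if len(p)>10: print("bar ends x",p[:,0].min(),p[:,0].max(),"y",np.percentile(p[:,1],[5,50,95]),"ztop",np.percentile(p[:,2],[3,10,50]))
E
```

```text
{'time': 4.2667, 'joints': array([-0.6,  0. ,  1.6, -0. ,  1.5,  0.9]), 'dq': array([-0. , -0. , -0.1,  0. ,  0.1,  0. ]), 'joint_efforts': array([  0. , -36. , -35. ,  -0. ,   0.5,  -0. ]), 'eef_pos': array([ 505.6, -170.1,  290.1]), 'eef_rot': array([[ 1. ,  0.1,  0. ],
       [ 0.1, -1. , -0. ],
       [ 0. ,  0. , -1. ]]), 'wrist_force': array([ 0.2, -0. , -5.7]), 'ft_torque': array([-0.1, -0.1,  0. ]), 'grip_force': 88.47411632537842, 'width': 0.19624311793468494}
scene back top 252 (28.492511749267578, -45.37248992919922) (36.074214935302734, 105.52391052246094) 79.45313262939453 [25.2 26.2 37.2 49.2]
  slope z vs x [ 0. 32.] z by y [(-40, np.float64(32.188735633091625)), (-48, np.float64(29.749848550492715)), (-55, np.float64(28.247131558656783)), (-65, np.float64(29.854218505115846))]
scene walls 1346 (-0.44547271728515625, -6.661537170410156) (126.81837463378906, 161.79234313964844) 89.59830474853516 [55.3 56.5 67.6 78.5]
scene all 3202 (-1.42401123046875, -7.74566650390625) (128.4282989501953, 165.87356567382812) 89.90186309814453 [ 26.6  32.1  65.4 100.8]
bar ends x -72.62144341916688 79.12745343567252 y [-68.2 -44.8  10. ] ztop [-10.9  -2.1  19.5]
top back top 34 (13.149349212646484, -64.32371520996094) (15.230565071105957, 123.22611236572266) 89.5687255859375 [25.1 25.3 33.  48.5]
  slope z vs x [ 0.  27.8] z by y [(-65, np.float64(25.52686061501673))]
top walls 194 (-20.118511199951172, -20.21100616455078) (96.1609878540039, 190.08816528320312) 34.582000732421875 [56.4 58.9 66.  77. ]
top all 828 (-3.8059616088867188, -8.989986419677734) (156.8054656982422, 126.71849060058594) 0.10286632925271988 [ 26.   38.9  90.5 101.5]
bar ends x -72.54889396798872 79.31562286784694 y [-69.9 -56.6  -6.9] ztop [-6.5 14.4 18.9]
```

```bash
cat >> tote.py <<'E'
EY,EZ,EX=303.,130.,498.
def tcp(dy,dz,tip,yaw=0):
    R=rot(yaw,tip); n=np.array([0,-55,53.]); return np.array([EX,EY+dy,EZ+dz])-R@n, R
E
python3 - <<'E'
from tote import *
for a in((-140,60,0),(-140,60,15),(-40,40,15),(-9,26,15)):
    p,R=tcp(*a); print(a,p); inc(p,R)
E
```

```text
(-140, 60, 0) [498. 108. 243.]
shift [  24.4 -276.8   44.7] turn [ 0.  -0.   0.1] rows 6.7 0.9
(-140, 60, 15) [498.  123.6 255.4]
shift [  26.2 -292.3   32.2] turn [-0.3 -0.   0.1] rows 7.1 2.3
(-40, 40, 15) [498.  223.6 235.4]
shift [  37.5 -391.7   52.1] turn [-0.3 -0.   0.1] rows 9.5 2.3
(-9, 26, 15) [498.  254.6 221.4]
shift [  41.  -422.5   66.1] turn [-0.3 -0.   0.1] rows 10.3 2.3
```

Call:
step_arm:
  increments:
    - [[1,-14,0],[0,0,0.02]]
    - [[4,-40,0],[0,0,0.05]]
    - [[7,-70,0],[0,0,0.08]]
    - [[10,-102,0],[0,0,0.1]]
    - [[13,-135,0],[0,0,0.116]]

```text
time: 4.78
eef_pos: [501.1, -32.6, 284.6]
eef_rot: [[1.0, -0.004, -0.004], [-0.004, -1.0, 0.001], [-0.004, -0.001, -1.0]]
wrist_force: [1.1, 0.2, -6.6]
width: 0.202
grip_force: 88.5
```

Call:
step_arm:
  increments:
    - [[0,-33,0],[0,0,0]]
    - [[0,-66,0],[-0.05,0,0]]
    - [[0,-98,0],[-0.11,0,0]]
    - [[0,-120,0],[-0.18,0,0]]
    - [[0,-130,0],[-0.23,0,0]]

```text
time: 5.2
eef_pos: [501.2, 99.5, 284.7]
eef_rot: [[1.0, 0.002, -0.003], [0.001, -0.973, -0.229], [-0.004, 0.229, -0.973]]
wrist_force: [0.9, -0.2, -6.0]
width: 0.193
grip_force: 89.1
```

```bash
python3 - <<'E'
from tote import *
s=ctrl.sense();print(s["time"],s["eef_pos"],s["wrist_force"],s["joints"],s["eef_rot"])
for a in((-70,50,15),(-40,40,15),(-9,26,15)):
    p,R=tcp(*a); print(a,p); inc(p,R)
c,s,w,q=look("scene","l2")
E
```

```text
5.2 [501.2  99.5 284.7] [ 0.9 -0.2 -6. ] [ 0.1  0.   1.7 -0.2  1.5  1.7] [[ 1.   0.  -0. ]
 [ 0.  -1.  -0.2]
 [-0.   0.2 -1. ]]
(-70, 50, 15) [498.  193.6 245.4]
shift [  -3.  -100.6   16.8] turn [-0.  0.  0.] rows 2.4 0.2
(-40, 40, 15) [498.  223.6 235.4]
shift [  -2.9 -132.1   19.6] turn [-0.  0.  0.] rows 3.2 0.2
(-9, 26, 15) [498.  254.6 221.4]
shift [  -2.8 -165.5   26.2] turn [-0.  0.  0.] rows 4.0 0.2
```

View pics/l2.png

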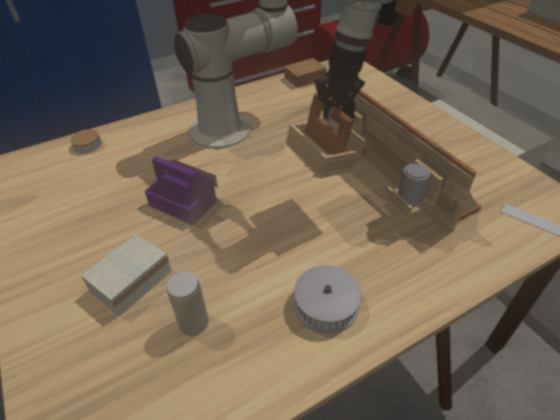

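The tote is held and tipped rear-down at (145,325), with the block inside and the bystanders undisturbed. I'll move it closer to the cleat.

Call:
step_arm:
  increments:
    - [[-0.5,-16,2],[-0.01,0,0]]
    - [[-1,-42,6],[-0.02,0,0]]
    - [[-2,-70,11],[-0.03,0,0]]
    - [[-3,-90,14],[-0.03,0,0]]
    - [[-3,-101,17],[-0.03,0,0]]

```text
time: 5.67
eef_pos: [498.0, 192.4, 244.0]
eef_rot: [[1.0, 0.001, -0.006], [-0.0, -0.967, -0.256], [-0.006, 0.256, -0.967]]
wrist_force: [-1.0, 0.3, -6.6]
width: 0.195
grip_force: 89.4
```

Call:
step_arm:
  increments:
    - [[0,0,0],[0,0,0]]
    - [[0,0,0],[0,0,0]]

```text
time: 5.83
eef_pos: [499.5, 190.0, 246.3]
eef_rot: [[1.0, -0.001, -0.003], [-0.002, -0.966, -0.258], [-0.003, 0.258, -0.966]]
wrist_force: [0.3, 0.4, -6.8]
width: 0.199
grip_force: 89.3
```

```bash
python3 - <<'E'
from tote import *
np.set_printoptions(precision=3,suppress=True)
s=ctrl.sense();print(s["time"],s["eef_pos"],s["wrist_force"],s["eef_rot"])
for a in((-40,40,15),(-9,26,15)):
    p,R=tcp(*a); print(a,p); inc(p,R)
for n in("scene","top"):
    c,s,w,q=look(n,None); x,y,z=q[...,0],q[...,1],q[...,2]
    m=(abs(x)<100)&(z<125)&(z>-40)
    # front face of front wall: y~+55 ; front wall top z~50 ; strip/back wall top z~19
    p=q[m&(abs(y-55)<8)&(z>60)&(z<105)&(abs(x)<70)]; 
    if len(p)>20: print(n,"front face y (exp 55)",np.median(p[:,1]),"dy/dz",np.polyfit(p[:,2],p[:,1],1)[0],"dy/dx",np.polyfit(p[:,0],p[:,1],1)[0],len(p))
    p=q[m&(y>46)&(y<60)&(z>40)&(z<65)&(abs(x)<70)]; 
    if len(p)>20: print("front top z exp50",np.percentile(p[:,2],[2,10,25]))
    p=q[m&(y<-40)&(y>-72)&(z>5)&(z<30)&(abs(x)<70)]
    if len(p)>20: print("back top z exp19",np.percentile(p[:,2],[5,25,50]),"dz/dx,dz/dy",np.linalg.lstsq(np.c_[p[:,:2],np.ones(len(p))],p[:,2],rcond=None)[0],"y range (exp -71)",np.percentile(p[:,1],[1,3,97]),len(p))
    p=q[m&(abs(y)<62)&(z>60)&(z<100)&(y>-40)&(abs(x)<100)]; print("x ext",np.percentile(p[:,0],[1,99]),len(p))
    X,Y,Z=w[...,0],w[...,1],w[...,2]
    f=w[(Y>290)&(Y<340)&(Z>150)&(Z<195)&(X>400)&(X<590)]; r=w[(Y>285)&(Y<316)&(Z>80)&(Z<122)&(X>400)&(X<590)]
    print("panel face y",np.median(f[:,1]) if len(f)>9 else 0,len(f),"rail y",np.median(r[:,1]) if len(r)>9 else 0,len(r))
E
```

```text
5.8333 [499.473 189.984 246.299] [ 0.279  0.385 -6.835] [[ 1.    -0.001 -0.003]
 [-0.002 -0.966 -0.258]
 [-0.003  0.258 -0.966]]
(-40, 40, 15) [498.    223.591 235.429]
shift [ -1.5 -35.3   1.8] turn [-0.001  0.003 -0.001] rows 0.8 0.0
(-9, 26, 15) [498.    254.591 221.429]
shift [ -1.5 -68.8   7.3] turn [-0.001  0.003 -0.001] rows 1.7 0.0
scene front face y (exp 55) 54.28017141898131 dy/dz -0.01693166442768294 dy/dx -0.0032593237416421576 607
front top z exp50 [50.172 50.945 52.062]
back top z exp19 [19.545 22.024 24.039] dz/dx,dz/dy [-0.027  0.02  25.976] y range (exp -71) [-70.483 -69.676 -43.628] 118
x ext [-78.721  79.101] 1166
panel face y 321.0597563949039 703 rail y 302.64443389454124 218
top front face y (exp 55) 53.49609177599982 dy/dz -0.013612849686203165 dy/dx -0.0011066720106094742 334
front top z exp50 [46.981 48.726 50.231]
back top z exp19 [16.632 19.519 21.373] dz/dx,dz/dy [ 0.001 -0.045 19.386] y range (exp -71) [-71.078 -70.301 -45.493] 273
x ext [-82.12   71.994] 1041
panel face y 322.9390218817461 139 rail y 0 0
```

Call:
step_arm:
  increments:
    - [[-0.5,-12,1],[0,0.001,0]]
    - [[-1,-28,2],[0,0.002,0]]
    - [[-1,-44,3],[0,0.003,0]]
    - [[-1,-58,5],[0,0.003,0]]
    - [[-1,-67,7],[0,0.003,0]]

```text
time: 6.35
eef_pos: [499.3, 254.6, 223.4]
eef_rot: [[1.0, -0.002, 0.003], [-0.001, -0.967, -0.256], [0.003, 0.256, -0.967]]
wrist_force: [-0.8, 0.1, -6.9]
width: 0.195
grip_force: 89.5
```

Call:
step_arm:
  increments:
    - [[0,0,0],[0,0,0]]
    - [[0,0,0],[0,0,0]]

```text
time: 6.52
eef_pos: [499.1, 253.3, 223.4]
eef_rot: [[1.0, -0.001, 0.002], [-0.001, -0.966, -0.258], [0.002, 0.258, -0.966]]
wrist_force: [0.7, -0.5, -5.9]
width: 0.2
grip_force: 89.4
```

```bash
cat >> tote.py <<'E'
def where():
    s=ctrl.sense(); A=np.array(s["eef_rot"]); n=s["eef_pos"]+A@[0,-55,53.]
    print("t",s["time"],"dy,dz",(n[1]-EY).round(1),(n[2]-EZ).round(1),"tip",np.degrees(np.arctan2(A[2,1],-A[1,1])).round(1),"x",n[0].round(1),"F",s["wrist_force"].round(1),"T",s["ft_torque"].round(2))
E
python3 - <<'E'
from tote import *
np.set_printoptions(precision=3,suppress=True)
where()
for a in((-9,20,15),(-7.5,15.5,12),(-5.5,13,10),(-2.5,8,5),(0,5,0)):
    p,R=tcp(*a); print(a); inc(p,R)
c,s,w,q=look("scene",None); cv2.imwrite("pics/l3.png",cv2.resize(c["pixels"][60:240,280:480,::-1],None,fx=3,fy=3,interpolation=cv2.INTER_CUBIC))
E
```

```text
t 6.5167 dy,dz -10.3 28.0 tip 15.0 x 499.3 F [ 0.7 -0.5 -5.9] T [ 0.45 -0.01  0.05]
(-9, 20, 15)
shift [-1.1 -3.3  7.4] turn [-0.001 -0.002 -0.002] rows 0.2 0.0
(-7.5, 15.5, 12)
shift [-1.2 -3.2 14.3] turn [ 0.052 -0.002 -0.001] rows 0.4 0.4
(-5.5, 13, 10)
shift [-1.2 -4.1 18.2] turn [ 0.086 -0.002 -0.001] rows 0.4 0.7
(-2.5, 8, 5)
shift [-1.2 -4.3 27.6] turn [ 0.174 -0.002 -0.001] rows 0.7 1.4
(0, 5, 0)
shift [-1.2 -4.  35.6] turn [ 0.261 -0.002 -0.001] rows 0.9 2.1
```

View pics/l3.png

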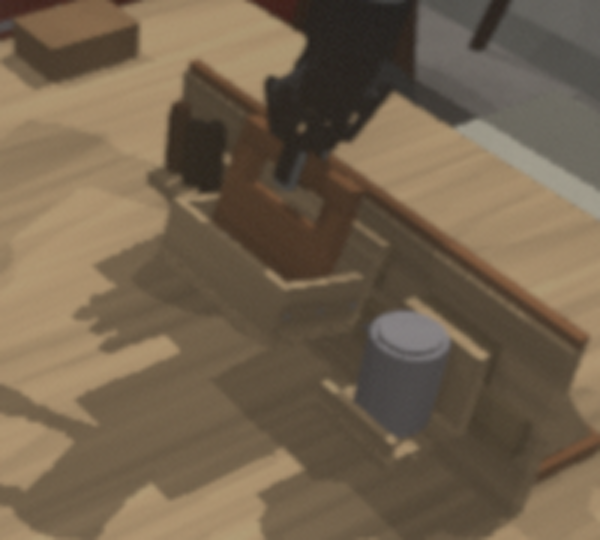

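The tipped tote sits between the rack (crop 195,150) and the tin (crop 405,370), with its strip over the cleat. I'll lower the strip in while still tipped.

Call:
step_arm:
  increments:
    - [[0,-1,2],[0,0,0]]
    - [[-0.5,-2,4],[0,0,0]]
    - [[-1,-3,7],[0,0,0]]
    - [[-1,-3,7],[0,0,0]]
    - [[-1,-3,7],[0,0,0]]

```text
time: 6.98
eef_pos: [498.0, 254.3, 215.9]
eef_rot: [[1.0, -0.002, 0.002], [-0.002, -0.966, -0.257], [0.002, 0.257, -0.966]]
wrist_force: [-0.4, 0.1, -6.6]
width: 0.196
grip_force: 89.3
```

```bash
python3 - <<'E'
from tote import *
np.set_printoptions(precision=3,suppress=True)
where()
for a in((-7.5,17,12),(-5.5,13,10),(-4,10,7),(-2.5,8,5),(-.5,5,0)):
    p,R=tcp(*a); print(a); inc(p,R)
E
```

```text
t 6.9833 dy,dz -9.1 20.5 tip 14.9 x 498.2 F [-0.4  0.1 -6.6] T [ 0.48  0.02 -0.06]
(-7.5, 17, 12)
shift [-0.   0.1  5.8] turn [ 0.051 -0.002 -0.002] rows 0.1 0.4
(-5.5, 13, 10)
shift [-0.  -1.1 11.2] turn [ 0.086 -0.002 -0.002] rows 0.3 0.7
(-4, 10, 7)
shift [-0.  -0.9 16.9] turn [ 0.138 -0.002 -0.002] rows 0.4 1.1
(-2.5, 8, 5)
shift [-0.  -1.3 20.6] turn [ 0.173 -0.002 -0.002] rows 0.5 1.4
(-0.5, 5, 0)
shift [-0.  -0.6 28.7] turn [ 0.26  -0.002 -0.002] rows 0.7 2.1
```

Call:
step_arm:
  increments:
    - [[0,0,3],[0.025,0,0]]
    - [[0,0,6],[0.05,0,0]]
    - [[0,-0.5,8.5],[0.07,0,0]]
    - [[0,-1,11],[0.086,0,0]]
    - [[0,-1,11],[0.086,0,0]]

```text
time: 7.4
eef_pos: [498.0, 251.8, 204.8]
eef_rot: [[1.0, -0.003, 0.002], [-0.003, -0.985, -0.173], [0.002, 0.173, -0.985]]
wrist_force: [-0.4, -0.6, -6.9]
width: 0.195
grip_force: 89.4
```

```bash
python3 - <<'E'
from tote import *
np.set_printoptions(precision=3,suppress=True)
where()
for a in((-4,10,7),(-2.5,8,5),(-.5,5,0),(0,0,0)):
    p,R=tcp(*a); print(a); inc(p,R)
E
```

```text
t 7.4 dy,dz -6.2 13.1 tip 9.9 x 498.3 F [-0.4 -0.6 -6.9] T [0.26 0.04 0.  ]
(-4, 10, 7)
shift [-0.  -0.   5.5] turn [ 0.051 -0.002 -0.003] rows 0.1 0.4
(-2.5, 8, 5)
shift [-0.  -0.1  9.3] turn [ 0.086 -0.002 -0.003] rows 0.2 0.7
(-0.5, 5, 0)
shift [-0.   1.4 17.2] turn [ 0.173 -0.002 -0.003] rows 0.4 1.4
(0, 0, 0)
shift [-0.1 -0.  22.1] turn [ 0.173 -0.002 -0.003] rows 0.5 1.4
```

Call:
step_arm:
  increments:
    - [[0,0,5],[0.045,0,0]]
    - [[0,0,9],[0.085,0,-0.001]]
    - [[0,0.7,13],[0.13,-0.001,-0.002]]
    - [[0,1.4,17],[0.173,-0.002,-0.003]]
    - [[0,1.4,17],[0.173,-0.002,-0.003]]

```text
time: 7.82
eef_pos: [498.0, 246.6, 188.1]
eef_rot: [[1.0, -0.0, -0.001], [-0.0, -1.0, -0.002], [-0.001, 0.002, -1.0]]
wrist_force: [1.0, -0.3, -7.1]
width: 0.197
grip_force: 89.3
```

```bash
python3 - <<'E'
from tote import *
np.set_printoptions(precision=3,suppress=True)
where()
for a in((0,2,0),(0,0,0)):
    p,R=tcp(*a); print(a); inc(p,R)
E
```

```text
t 7.8167 dy,dz -1.5 5.0 tip 0.1 x 498.0 F [ 1.  -0.3 -7.1] T [-0.1   0.01 -0.01]
(0, 2, 0)
shift [-0.  -1.4  3.1] turn [ 0.002  0.001 -0.001] rows 0.1 0.0
(0, 0, 0)
shift [-0.  -1.4  5.1] turn [ 0.002  0.001 -0.001] rows 0.1 0.0
```

Level and free of contact. I'll lower it gently and watch the force.

Call:
step_arm:
  increments:
    - [[0,-0.7,1],[0,0,0]]
    - [[0,-1.2,2],[0,0,0]]
    - [[0,-1.2,3.5],[0,0,0]]
    - [[0,-1.2,3.5],[0,0,0]]

```text
time: 8.15
eef_pos: [498.7, 248.6, 185.8]
eef_rot: [[1.0, 0.001, 0.001], [0.001, -1.0, -0.005], [0.001, 0.005, -1.0]]
wrist_force: [-0.5, -6.2, -4.7]
width: 0.197
grip_force: 89.8
```

Call:
step_arm:
  increments:
    - [[0,0,1],[0,0,0]]
    - [[0,0,1.5],[0,0,0]]
    - [[0,0,1.5],[0,0,0]]

```text
time: 8.4
eef_pos: [498.9, 248.6, 184.6]
eef_rot: [[1.0, 0.001, 0.002], [0.001, -1.0, -0.005], [0.002, 0.005, -1.0]]
wrist_force: [-0.7, -6.3, -2.8]
width: 0.195
grip_force: 89.8
```

```bash
python3 - <<'E'
from tote import *
where()
E
```

```text
t 8.4 dy,dz 0.4 1.3 tip 0.3 x 499.0 F [-0.7 -6.3 -2.8] T [-1.4 -0.1 -0.5]
```

Call:
step_arm:
  increments:
    - [[0,0.8,0],[0,0,0]]
    - [[0,0.8,1],[0,0,0]]
    - [[0,0.8,2],[0,0,0]]
    - [[0,0.8,2],[0,0,0]]

```text
time: 8.73
eef_pos: [499.3, 248.5, 183.1]
eef_rot: [[1.0, 0.001, 0.003], [0.001, -1.0, -0.003], [0.003, 0.003, -1.0]]
wrist_force: [-0.5, -4.8, -0.1]
width: 0.201
grip_force: 90.2
```

```bash
python3 - <<'E'
from tote import *
where()
for n in("scene","top"):
    c,s,w,q=look(n,None); X,Y,Z=w.transpose(2,0,1)
    p=w[(abs(X-498)<70)&(Y>170)&(Y<202)&(Z>70)&(Z<100)]; 
    if len(p)>10: print(n,"front face y",np.median(p[:,1]),"slope",np.polyfit(p[:,2],p[:,1],1)[0],np.polyfit(p[:,0],p[:,1],1)[0])
    p=w[(abs(X-498)<70)&(Y>186)&(Y<202)&(Z>115)&(Z<150)]; print("front top z (home 133)",np.percentile(p[:,2],[75,90,98]) if len(p) else 0)
    p=w[(abs(X-498)<70)&(Y>285)&(Y<318)&(Z>140)&(Z<175)]; print("back top z (home 164)",np.percentile(p[:,2],[50,75,95]) if len(p) else 0,len(p))
E
```

```text
t 8.7333 dy,dz 0.3 -0.0 tip 0.2 x 499.4 F [-0.5 -4.8 -0.1] T [-1.2  0.1 -0.5]
scene front face y 193.07399060221837 slope -0.021222310389086285 -0.00322323988951968
front top z (home 133) [132.4 133.6 134.5]
back top z (home 164) [160.  162.2 164.9] 166
top front face y 194.1803196410221 slope -0.038729076130248195 -0.006554487898995335
front top z (home 133) [134.  136.2 138.9]
back top z (home 164) [160.5 162.7 166.9] 232
```

Call:
step_arm:
  increments:
    - [[0,0.5,1],[0,0,0]]
    - [[0,0.5,2],[0,0,0]]
    - [[0,0.5,2],[0,0,0]]

```text
time: 9.08
eef_pos: [499.3, 248.3, 182.9]
eef_rot: [[1.0, 0.001, 0.003], [0.001, -1.0, -0.002], [0.003, 0.002, -1.0]]
wrist_force: [-4.5, -6.1, 8.7]
width: 0.196
grip_force: 91.5
```

```bash
python3 - <<'E'
from tote import *
where()
E
```

```text
t 9.0833 dy,dz 0.2 -0.2 tip 0.1 x 499.4 F [-4.5 -6.1  8.7] T [-1.2  0.9 -0.6]
```

Seated: z is at the home height and force builds up. I'll relieve the press and open.

Call:
step_arm:
  increments:
    - [[0,0,-1.5],[0,0,0]]
    - [[0,0,-1.5],[0,0,0]]
  squeeze: 20

```text
time: 9.25
eef_pos: [499.3, 248.3, 183.0]
eef_rot: [[1.0, 0.001, 0.003], [0.001, -1.0, -0.002], [0.003, 0.002, -1.0]]
wrist_force: [-0.6, -5.5, 3.8]
width: 0.198
grip_force: 90.9
```

Call:
step_arm:
  increments:
    - [[0,0,0],[0,0,0]]
    - [[0,0,0],[0,0,0]]
    - [[0,0,0],[0,0,0]]
    - [[0,0,0],[0,0,0]]
    - [[0,0,0],[0,0,0]]
  jaw: 0.55

```text
time: 9.67
eef_pos: [498.3, 248.7, 181.3]
eef_rot: [[1.0, 0.002, 0.001], [0.002, -1.0, -0.001], [0.001, 0.001, -1.0]]
wrist_force: [0.0, 0.8, 0.6]
width: 0.551
grip_force: 0.0
```

```bash
python3 - <<'E'
from tote import *
where()
for n in("scene","top"):
    c,s,w,q=look(n,None); X,Y,Z=w.transpose(2,0,1)
    p=w[(abs(X-498)<70)&(Y>170)&(Y<202)&(Z>70)&(Z<100)]; 
    if len(p)>10: print(n,"front face y",np.median(p[:,1]),"slope",np.polyfit(p[:,2],p[:,1],1)[0],np.polyfit(p[:,0],p[:,1],1)[0])
    p=w[(abs(X-498)<70)&(Y>186)&(Y<202)&(Z>115)&(Z<150)]; print("front top z (home 133)",np.percentile(p[:,2],[75,90,98]) if len(p) else 0)
    p=w[(abs(X-498)<70)&(Y>285)&(Y<318)&(Z>140)&(Z<175)]; print("back top z (home 164)",np.percentile(p[:,2],[50,75,95]) if len(p) else 0,len(p))
E
```

```text
t 9.6667 dy,dz 0.7 -1.7 tip 0.0 x 498.3 F [0.  0.8 0.6] T [ 0.  0. -0.]
scene front face y 193.1103191670697 slope -0.014613771852017596 -0.00939131958681489
front top z (home 133) [132.1 133.5 134.6]
back top z (home 164) [159.4 161.8 164.5] 169
top front face y 194.27958395159732 slope -0.016096131949594222 -0.008343070757020888
front top z (home 133) [134.2 135.8 137.1]
back top z (home 164) [160.7 163.5 165.8] 235
```

Tote is free and stable. Retract straight up, then away from the panel.

Call:
step_arm:
  increments:
    - [[0,0,-10],[0,0,0]]
    - [[0,0,-25],[0,0,0]]
    - [[0,0,-45],[0,0,0]]
    - [[0,0,-65],[0,0,0]]
    - [[0,0,-90],[0,0,0]]

```text
time: 10.18
eef_pos: [497.7, 248.3, 272.0]
eef_rot: [[1.0, 0.001, -0.001], [0.001, -1.0, -0.001], [-0.001, 0.001, -1.0]]
wrist_force: [0.3, 0.2, -0.2]
width: 0.55
grip_force: 0.0
```

Call:
step_arm:
  increments:
    - [[0,20,-20],[0,0,0]]
    - [[0,50,-30],[0,0,0]]
    - [[0,85,-30],[0,0,0]]
    - [[0,120,-30],[0,0,0]]
    - [[0,155,-30],[0,0,0]]

```text
time: 10.6
eef_pos: [498.4, 92.2, 302.8]
eef_rot: [[1.0, 0.002, 0.003], [0.002, -1.0, -0.001], [0.003, 0.001, -1.0]]
wrist_force: [0.0, -0.1, -0.5]
width: 0.549
grip_force: 0.0
```

Call:
step_arm:
  increments:
    - [[0,30,0],[0,0,0]]
    - [[0,65,0],[0,0,0]]
    - [[0,100,0],[0,0,0]]
    - [[0,130,0],[0,0,0]]
    - [[0,130,0],[0,0,0]]

```text
time: 11.02
eef_pos: [498.6, -41.2, 302.4]
eef_rot: [[1.0, -0.004, 0.001], [-0.004, -1.0, -0.003], [0.001, 0.003, -1.0]]
wrist_force: [-0.6, -0.7, -0.2]
width: 0.555
grip_force: 0.0
```

```bash
python3 - <<'E'
from tote import *
print(ctrl.sense()["time"])
for n in("scene","top"):
    c,s,w,q=look(n,None); X,Y,Z=w.transpose(2,0,1)
    p=w[(abs(X-498)<70)&(Y>170)&(Y<202)&(Z>80)&(Z<130)]; 
    if len(p)>10: print(n,"front face y",np.median(p[:,1]),"slopes",np.polyfit(p[:,2],p[:,1],1)[0].round(3),np.polyfit(p[:,0],p[:,1],1)[0].round(3))
    p=w[(abs(X-498)<85)&(Y>200)&(Y<290)&(Z>205)&(Z<225)]; print("bar top z(216)",np.percentile(p[:,2],[50]),"y(248)",np.median(p[:,1]),"dz/dx",np.polyfit(p[:,0],p[:,2],1)[0].round(3),"x",p[:,0].min(),p[:,0].max(),len(p))
    for t in("block_center",): 
        for d in ctrl.tip_of(n,t)[:1]: print(t,d["conf"],d["point"],to_world(c,*d["point"]))
    cv2.imwrite(f"pics/f_{n}.png",cv2.resize(c["pixels"][60:300,260:500,::-1] if n=="scene" else c["pixels"][100:360,100:460,::-1],None,fx=2.2,fy=2.2))
E
```

```text
11.0167
scene front face y 192.7315509322538 slopes 0.005 -0.005
bar top z(216) [214.3] y(248) 241.6423253756139 dz/dx -0.006 x 426.8308383222512 569.4977018276779 334
block_center 0.42 [164.3, 363.1] [532.4 193.4 129.2]
top front face y 194.2816823748932 slopes 0.044 -0.002
bar top z(216) [215.2] y(248) 247.46134086148643 dz/dx 0.003 x 426.5273061984825 568.764966183875 445
block_center 0.55 [239.3, 177.8] [493.  219.2 115.3]
```

View pics/f_scene.png

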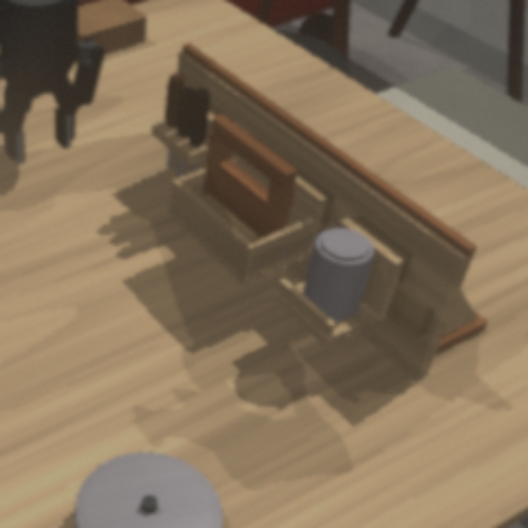

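View pics/f_top.png

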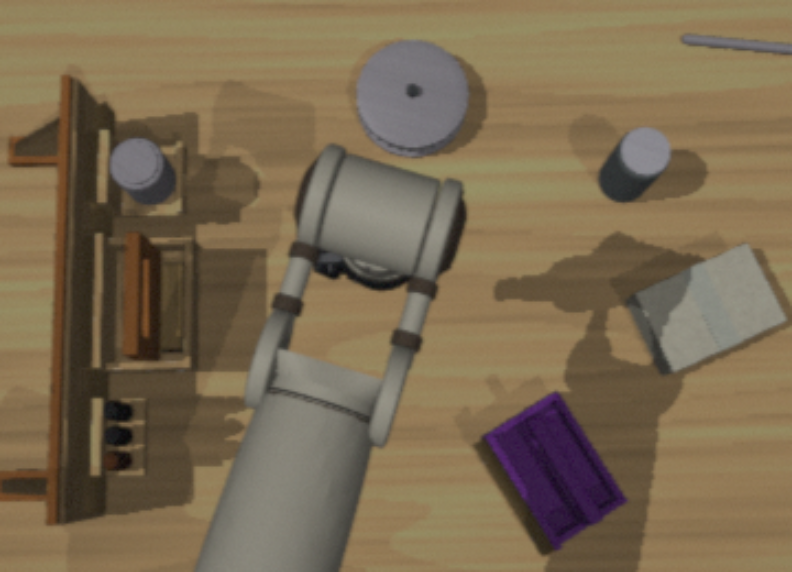

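The tote hangs level in the free stretch: top crop (145,300), bar top at 215 mm and handle at y≈248, both as they should be. The block is visible in its front compartment at z≈115, and the bystanders are untouched.

```bash
python3 -c "
from station import ctrl
print(ctrl.job_done())"
```

```text
the job is handed in; nothing more can be done
None
```

The tote, with the sanding block still in its front compartment, hangs level and fully home on the cleat between the screwdriver rack and the tin shelf; the other things on the bench look undisturbed in the final pictures, and the job is handed in (arm clock about 11 s).

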